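# Lock in the power box's buttons and put its cover on

### The arm

A 6-joint arm with a two-finger parallel gripper is mounted at the origin on the work surface. World frame = base frame: x ahead of the robot, y to its left, z up, the work surface at z = 0. Lengths are in m, angles in rad, forces in N, time in s.
With the tool pointing down it reaches from about 0.375 to 0.9 m from the base axis. Payload 3.1 kg.
Tool frame: the origin (TCP) lies midway between the tips of the shut fingers; the grasp point (between the pads) lies 19 mm behind it (arm.hold_point_z is the distance from the TCP to the grasp point, in m); z points along the fingers, y is the direction in which the jaws open and shut (so a half turn about z gives the same grasp; the last joint's range is limited). The gripper opens to 87 mm and grips with 3 to 60 N. Pads are 19 mm wide; open, the fingers measure 117 mm over their backs; the gripper's body (75 mm by 190 mm) begins 51 mm behind the grasp point.
Start: joints at [-0.178, 0.527, 1.433, -0, 1.181, -0.178], TCP at [0.625, 0, 0.195] pointing down, gripper open.
Joint ranges: [-3.08, 3.08], [-0.75, 2.2], [0.22, 2.44], [-1.43, 4.57], [0, 2.65], [-2.85, 2.85]. Speed limits (rad/s): [2.79, 2.79, 3.14, 3.14, 3.14, 3.14].

### API

Orientations are given as a rotation vector (axis times angle).
In Python, from rig import arm, get_image, calibration gives the robot as it stands. The module is installed in compiled form; this text tells all that it offers.
- The arm moves only by the tool send_rows, never from a script. Its argument "plan" is a list of rows, each an object of numbers: "wx", "wy", "wz": the turn, a rotation vector about the tool's x, y, z in degrees; "x", "y", "z": the shift along the tool's x, y, z in m; "grip": the closure, from -1 (fully open) to 1 (shut), so that 0 is half open. A call has 1 to 10 rows; each row shifts and turns the pose as measured when the row begins, along the tool's axes as they then stand; what a row does not reach is not made up. A row lasts 1/10 s, in which the tool goes at most 50 mm and 8.59 degrees, less where a joint would pass 70% of its speed; a pose out of reach is approached as far as the arm can. A call is refused whole if a number of a shift passes 0.05 or a number of a turn 8.59, either way. A call with a gripper value outside its range is refused whole. The fingers move at their own pace and stop on an object; the grip force is fixed at half the most. Time passes only in rows, so rows that do not move let the fingers close. It gives the time, the measured TCP pose, the force and the opening at its end, in the units of the state.
- arm.state(): the state, without advancing time (a new reading comes with each control period).
- get_image(name): name is "scene" or "side" or "wrist"; returns the picture (420x560x3 uint8, red, green, blue); there is no depth.
- calibration(name): a dict with "K" (3x3 intrinsics, pixels), "dist_coeffs" ([k1, k2, p1, p2, k3] as OpenCV has them; the pictures are not rectified), "R" (3x3) and "t" (3): a world point X has camera coordinates R X + t; the wrist camera has in their place "T_tool_cam" (4x4, takes a point from camera to tool coordinates, whose origin is the TCP and whose axes are the flange's). Camera axes: x right, y down, z forward; pixel columns grow to the right and rows downward; lengths in m; the calibration is good to about 2 mm. A picture is of the moment at which its call begins: read the wrist's pose just before it. calibration takes no time and is no camera call.
- arm.finish_job(): hands the job in, once; it reports no verdict.
The state is a dict: "time_s": time; "joint_pos": joint angles; "dq": joint speeds; "joint_efforts": joint torques, N m; "eef_pos": TCP position; "tcp_rot": TCP orientation; "contact_force": force on the tool from outside, world axes, zero at the start; "wrist_torque": the same for the moment, N m; "opening": finger opening in m.
Only numpy, scipy, OpenCV 4.12 (cv2) and the standard library are available. Lean on these libraries where they do the work, as an engineer would, in place of code of your own. Each camera call takes 0.05 s, during which the arm holds its last target. There are 200 camera calls.

### The job

Make the test bench's power box safe for the night: each of its three push-lock buttons must be left clicked in (locked low), so feel which ones stand out and click only those, pressing gently. Then put the steel cover over the buttons, fully down on the box's shoulder, let go of it, and leave the mug, the screwdriver and the drive alone.

Things in the scene. Friction and masses are not known exactly. Their poses are not given: they have to be found in the camera images.
- power_box: Grey power box, fixed. Origin: centre of underside; x short, y long side, z up. Base 100 x 196 mm, 48 mm high; its top edge is the shoulder. On it a deck 76 x 170 mm, top at 60 mm. On the deck at y = +50, 0, -50 mm three black collars, 41 mm across, rims at 66 mm, each round a black flat-topped push-push button 31 mm across. Finger force over 40 N damages box or buttons.
- seat_left (a point): Collar at y = +50 mm of the box: centre, at rim height (66 mm above the bench); does not move with the button. Each of the three buttons starts in either state, unknown: OUT, its top 9 mm above the rim, or LOCKED IN, its top 4.6 mm above the rim. Its rigid hard stop is at 1 mm above the rim.
- seat_mid (a point): The same for the middle collar. Pressing any button until its top is less than 2.5 mm above the rim, and letting go, changes its state: out becomes locked in, locked in pops out. A shorter press changes nothing. It snaps over on the way: press at about 20 mm/s, as a fast stab makes a hard knock.
- seat_right (a point): The same for the collar at y = -50 mm of the box. An out button starts to give at about 2 N, takes up to about 8 N half-way and about 5 N at the click; a locked one does not give below about 4 N and clicks at about 5 N.
- cover: Loose steel cover, an upside-down tray, 0.15 to 0.3 kg. Origin: centre of its lower edge plane; x short, y long side, z up. Outside 88 x 182 mm, inside 82 x 176 mm, ceiling 24.5 mm and top 28 mm above the lower edge. It fits over the box's deck either way round, axes along the box's, 3 mm play each side, lower edge on the shoulder. A button left out holds it up.
- cover_rib (a point): On the cover's axis, 46 mm above its lower edge: the middle of its black rib handle, 14 mm thick (x), 80 mm long (y), from 28 to 60 mm above the lower edge.
- mug: White mug, 80 mm across, 92 mm high; origin at the centre of its base. A bystander.
- screwdriver: Screwdriver lying on the bench, about 200 mm long. A bystander.
- drive: Bare 2.5-inch disk drive, 70 by 100 by 15 mm, flat on the bench; origin at the centre of its underside. A bystander.
There are look-alikes about, which are no part of the job. What is shaped like the cover but blue or purple is not meant.

How it is judged:
By the outcome, as a careful person would: the job done as asked, in the order asked, and still so for the second after the job is handed in, with the robot touching nothing.
It also fails if it takes over 64 s, if anything falls off the work surface, if the arm or the gripper's body presses on something with over 40 N, if the wrist force passes 120 N, or if a joint passes its speed limit or range.

## Working session

There is one attempt and no reset: what is moved stays moved. The work goes in short steps, Python scripts to look and compute and a tool call to move; the robot and the scene stay as the last step left them, time stands still between calls to the robot, and variables do not carry over. Pictures are saved under pics/ and viewed, about 8 in all and at most 12, crops included, and the job is handed in when it is done.

Besides the shell and the picture viewer there is one more tool, called after ">>>" as a command line: name --argument value ..., lists and objects as JSON in quotes. send_rows: Moves the arm, as the interface text tells. Its arguments: {"type":"object","properties":{"plan":{"type":"array","items":{"type":"object","properties":{"wx":{"type":"number"},"wy":{"type":"number"},"wz":{"type":"number"},"x":{"type":"number"},"y":{"type":"number"},"z":{"type":"number"},"grip":{"type":"number"}}}}},"required":["plan"]}

```bash
mkdir -p pics; cat > h.py <<'E'
import numpy as np, cv2
from scipy.spatial.transform import Rotation as Ro
from rig import arm, get_image, calibration
def cam(name, s=None):
    c=calibration(name); K=np.array(c["K"]); d=np.array(c["dist_coeffs"])
    if name=="wrist":
        T=np.array(c["T_tool_cam"]); s=s or arm.state()
        Rt=Ro.from_rotvec(s["tcp_rot"]).as_matrix()
        Rc=Rt@T[:3,:3]; o=Rt@T[:3,3]+np.array(s["eef_pos"])
    else:
        R=np.array(c["R"]); Rc=R.T; o=-R.T@np.array(c["t"])
    return K,d,Rc,o
def ray(C,px,z):
    K,d,Rc,o=C
    p=cv2.undistortPoints(np.array(px,float).reshape(-1,1,2),K,d).reshape(-1,2)
    v=np.c_[p,np.ones(len(p))]@Rc.T
    return o+v*((z-o[2])/v[:,2])[:,None]
def proj(C,X):
    K,d,Rc,o=C
    R=Rc.T
    return cv2.projectPoints(np.array(X,float).reshape(-1,3),cv2.Rodrigues(R)[0],-R@o,K,d)[0].reshape(-1,2)
E
python3 - <<'E'
from h import *
s=arm.state(); print(s)
a=[get_image(n) for n in("scene","side","wrist")]
for n,i in zip(("scene","side","wrist"),a): cv2.imwrite(f"pics/{n}0.png",i[:,:,::-1])
m=np.hstack([cv2.resize(a[0],(800,600))])
cv2.imwrite("pics/s_big.png",m[:,:,::-1])
for n in("scene","side","wrist"): C=cam(n,s); print(n,C[0].tolist(),C[3],C[2].tolist())
E
```

```text
{'time_s': 0.0, 'joint_pos': array([-1.78507335e-01,  5.28467216e-01,  1.43389747e+00,  8.86800529e-06,
        1.18138506e+00, -1.78494182e-01]), 'dq': array([ 6.30995690e-04, -9.28130961e-05, -7.69651617e-04,  2.62087665e-04,
        1.65988886e-03,  5.63698986e-04]), 'joint_efforts': array([-5.45745443e-04, -4.40045428e+01, -1.76593530e+01,  6.32597599e-02,
        5.83207863e-02, -1.53719384e-04]), 'eef_pos': array([6.24213210e-01, 1.69618220e-04, 1.93572589e-01]), 'tcp_rot': array([-2.22020319e+00, -2.22016649e+00,  1.92078042e-03]), 'contact_force': array([ 0.02522982,  0.19166993, -0.85500723]), 'wrist_torque': array([ 0.0028655 , -0.00426837, -0.0300132 ]), 'opening': 0.08688252535270663}
scene [[465.02248212463127, 0.0, 280.73584781952246], [0.0, 465.02248212463127, 205.48232869166634], [0.0, 0.0, 1.0]] [0.8193977  0.47615227 1.0335066 ] [[-0.8508593726060992, 0.44004400629142665, -0.28705330615644553], [0.5251852813134119, 0.7277362745506006, -0.4411126103331949], [0.014790143343036584, -0.5260809702224588, -0.8503058652212678]]
side [[417.6994435454967, 0.0, 283.43259880697707], [0.0, 417.6994435454967, 198.6390121538937], [0.0, 0.0, 1.0]] [ 0.14826307 -0.52799709  0.7077277 ] [[0.8300208404304739, -0.39271475185606236, 0.39603096864477777], [-0.5577313397534757, -0.5858089903442096, 0.588016648989372], [0.0010756894917420925, -0.7089449559073884, -0.7052629951908639]]
wrist [[301.61497528489764, 0.0, 283.1511601427968], [0.0, 301.61497528489764, 212.97562358326635], [0.0, 0.0, 1.0]] [0.62483875 0.07302816 0.38343353] [[0.9999970001171266, 0.00016027226079347434, -0.002444190980158834], [-0.00048693369481867714, -0.9649336285392124, -0.2624935340341234], [-0.002400552503470856, 0.2624939367432114, -0.9649306558093833]]
```

View pics/s_big.png

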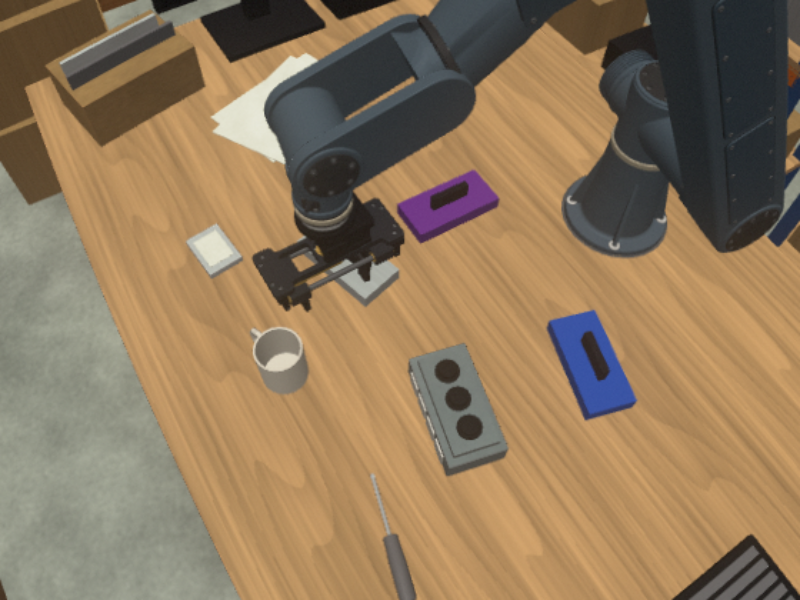

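View pics/side0.png

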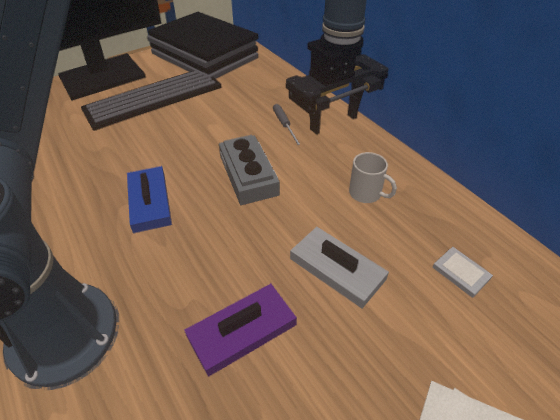

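The scene view shows the box at (458,410) of the enlarged picture. In the side view the steel cover is at (340,262), with the blue and purple decoys apart from it. The mug is at (370,178), the drive at (462,270), and the screwdriver lies beyond the box. Next I measure the box and cover.

```bash
python3 - <<'E'
from h import *
def blobs(img,box,thr=70,amin=40):
    x0,y0,x1,y1=box
    g=img[y0:y1,x0:x1].max(axis=2)
    n,l,st,c=cv2.connectedComponentsWithStats((g<thr).astype(np.uint8))
    out=[]
    for k in range(1,n):
        if st[k,4]>=amin:
            ys,xs=np.where(l==k); out.append((c[k]+[x0,y0],st[k,4],cv2.minAreaRect(np.c_[xs+x0,ys+y0].astype(np.float32))))
    return out
sc=cv2.imread("pics/scene0.png");sd=cv2.imread("pics/side0.png")
print("scene buttons")
for b in blobs(sc,(290,245,350,320)): print(b[0].round(1),b[1],ray(cam("scene"),b[0],.070).round(4))
print("side buttons")
for b in blobs(sd,(225,130,275,182)): print(b[0].round(1),b[1],ray(cam("side"),b[0],.070).round(4))
print("rib side")
for b in blobs(sd,(305,235,375,280)): print(b[0].round(1),b[1],b[2],ray(cam("side"),b[0],.050).round(4))
# cover silhouette in side: low saturation grey brighter
hsv=cv2.cvtColor(sd,cv2.COLOR_BGR2HSV)
roi=np.zeros(sd.shape[:2],np.uint8);roi[222:305,282:395]=1
m=((hsv[:,:,1]<60)|(hsv[:,:,2]<60)).astype(np.uint8)*roi
m=cv2.morphologyEx(m,cv2.MORPH_OPEN,np.ones((3,3)))
c=max(cv2.findContours(m,0,2)[0],key=cv2.contourArea)
h=cv2.approxPolyDP(cv2.convexHull(c),2.5,True).reshape(-1,2); print(h.tolist())
print(ray(cam("side"),h,0).round(3).tolist()); print(ray(cam("side"),h,.028).round(3).tolist())
E
```

```text
scene buttons
[312.8 259.4] 214 [[0.5075 0.1372 0.07  ]]
[320.4 278.6] 229 [[0.5193 0.1856 0.07  ]]
[328.1 298.8] 242 [[0.5314 0.2341 0.07  ]]
side buttons
[247.4 156.9] 491 [[0.5138 0.1705 0.07  ]]
rib side
[339.2 255.7] 526 ((339.0940246582031, 255.5861053466797), (41.29335021972656, 13.373177528381348), 33.023868560791016) [[ 0.52   -0.1732  0.05  ]]
[[291, 250], [311, 231], [319, 228], [386, 270], [387, 275], [365, 304], [356, 304], [291, 259]]
[[0.472, -0.076, 0.0], [0.54, -0.057, 0.0], [0.56, -0.06, 0.0], [0.605, -0.229, 0.0], [0.598, -0.24, 0.0], [0.516, -0.265, 0.0], [0.501, -0.255, 0.0], [0.459, -0.096, 0.0]]
[[0.459, -0.094, 0.028], [0.524, -0.076, 0.028], [0.544, -0.079, 0.028], [0.587, -0.241, 0.028], [0.58, -0.251, 0.028], [0.501, -0.276, 0.028], [0.487, -0.266, 0.028], [0.446, -0.113, 0.028]]
```

View pics/wrist0.png

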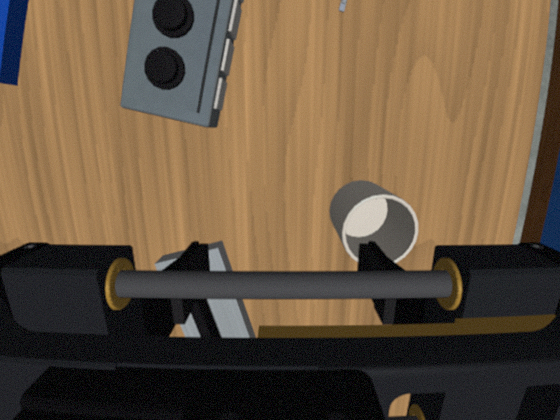

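The wrist view confirms the box at upper left, the mug at (375,225), and the cover's end between the fingers. From the measurements:
- **Box yaw:** about -13.9°.
- **Middle button:** about (0.519, 0.186).
- **Cover:** about (0.520, -0.173), yaw about +15°.

I'll move over the near button with the fingers shut.

>>> send_rows --plan '[{"y":-0.023,"x":0.027,"grip":1},{"y":-0.023,"x":0.027,"grip":1},{"y":-0.023,"x":0.027,"grip":1},{"y":-0.023,"x":0.027,"z":0.02,"grip":1},{"y":-0.023,"x":0.027,"z":0.03,"grip":1},{"z":0.02,"grip":1},{"grip":1}]'

```text
schema error: expected keys wx, wy, wz, x, y, z, grip
```

```bash
python3 - <<'E'
from h import *
s=arm.state(); print(s["eef_pos"],s["contact_force"],s["opening"],s["time_s"])
i=get_image("wrist"); cv2.imwrite("pics/w1.png",i[:,:,::-1])
C=cam("wrist",s)
for X in [[.5075,.1372,.07],[.5193,.1856,.07],[.5314,.2341,.07]]: print(proj(C,X))
E
```

```text
[6.24361026e-01 1.52951388e-04 1.93791038e-01] [ 0.5959553  -0.68581807 -0.05051745] 0.0868240173246764 0.15
[[163.42199995  65.10049189]]
[[172.13183636  11.12584781]]
[[182.40297662 -44.71011545]]
```

View pics/w1.png

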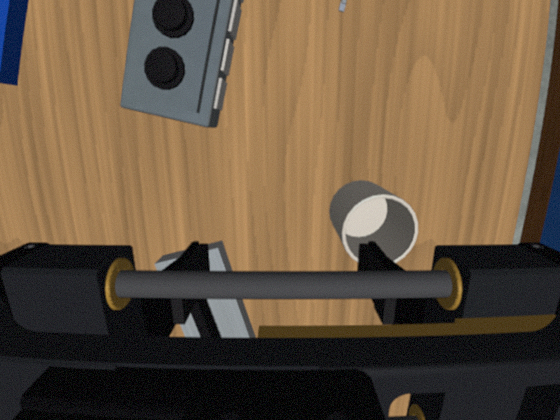

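The call was refused because every row needs all keys, so the picture is unchanged. It does agree with the projections: the near button is at (164,67).

>>> send_rows --plan '[{"x":0.027,"y":-0.023,"z":0,"wx":0,"wy":0,"wz":0,"grip":1},{"x":0.027,"y":-0.023,"z":0,"wx":0,"wy":0,"wz":0,"grip":1},{"x":0.027,"y":-0.023,"z":0,"wx":0,"wy":0,"wz":0,"grip":1},{"x":0.027,"y":-0.023,"z":0.02,"wx":0,"wy":0,"wz":0,"grip":1},{"x":0.027,"y":-0.023,"z":0.03,"wx":0,"wy":0,"wz":0,"grip":1},{"x":0,"y":0,"z":0.02,"wx":0,"wy":0,"wz":0,"grip":1},{"x":0,"y":0,"z":0,"wx":0,"wy":0,"wz":0,"grip":1}]'

```text
time_s: 0.9
eef_pos: [0.507, 0.1384, 0.1219]
tcp_rot: [2.223, 2.217, 0.002]
contact_force: [-0.0, 0.2, 0.7]
opening: 0.0389
```

```bash
cat > look.py <<'E'
import sys
from h import *
s=arm.state(); print(s["eef_pos"].round(4),s["contact_force"].round(2),s["opening"],s["time_s"])
i=get_image("wrist"); cv2.imwrite(f"pics/{sys.argv[1]}.png",i[:,:,::-1])
E
python3 look.py w2; python3 - <<'E'
from h import *
C=cam("wrist")
for X in [[.5075,.1372,.07],[.5193,.1856,.07],[.5314,.2341,.07]]: print(proj(C,X))
E
```

```text
[0.507  0.1384 0.1219] [-0.    0.19  0.67] 0.038906538657099816 0.9
[[283.01603662 222.24450138]]
[[297.52050251 164.29976509]]
[[313.78409659 100.71223484]]
```

View pics/w2.png

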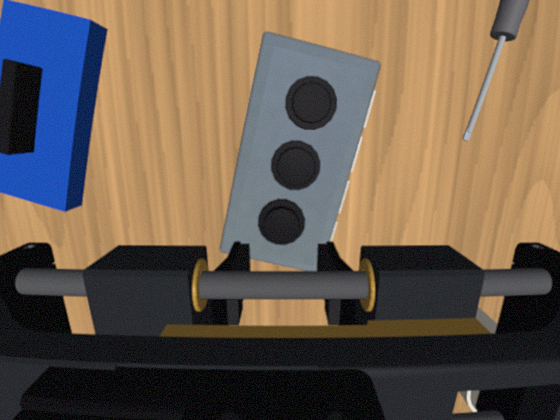

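The three buttons sit at (311,102), (296,165) and (282,221), within about 2 px of the predictions, and the fingers are still closing. I'll descend over the near button.

>>> send_rows --plan '[{"x":0,"y":0,"z":0.01,"wx":0,"wy":0,"wz":0,"grip":1},{"x":0,"y":0,"z":0.01,"wx":0,"wy":0,"wz":0,"grip":1},{"x":0,"y":0,"z":0.01,"wx":0,"wy":0,"wz":0,"grip":1},{"x":0,"y":0,"z":0.005,"wx":0,"wy":0,"wz":0,"grip":1},{"x":0,"y":0,"z":0.003,"wx":0,"wy":0,"wz":0,"grip":1},{"x":0,"y":0,"z":0.002,"wx":0,"wy":0,"wz":0,"grip":1},{"x":0,"y":0,"z":0,"wx":0,"wy":0,"wz":0,"grip":1}]'

```text
time_s: 1.65
eef_pos: [0.5129, 0.1363, 0.0821]
tcp_rot: [2.224, 2.208, 0.012]
contact_force: [0.5, -0.8, -0.1]
opening: 0.0004
```

>>> send_rows --plan '[{"x":0.001,"y":-0.005,"z":0.003,"wx":0,"wy":0,"wz":0,"grip":1},{"x":0,"y":0,"z":0.002,"wx":0,"wy":0,"wz":0,"grip":1},{"x":0,"y":0,"z":0,"wx":0,"wy":0,"wz":0,"grip":1}]'

```text
time_s: 1.95
eef_pos: [0.5079, 0.1375, 0.0772]
tcp_rot: [2.224, 2.207, 0.013]
contact_force: [-0.6, -0.3, -0.3]
opening: 0.0007
```

>>> send_rows --plan '[{"x":0,"y":0,"z":0.002,"wx":0,"wy":0,"wz":0,"grip":1}]'

```text
time_s: 2.05
eef_pos: [0.5081, 0.1376, 0.0754]
tcp_rot: [2.223, 2.207, 0.014]
contact_force: [-0.3, 0.5, -0.6]
opening: 0.0005
```

>>> send_rows --plan '[{"x":0,"y":0,"z":0.002,"wx":0,"wy":0,"wz":0,"grip":1}]'

```text
time_s: 2.15
eef_pos: [0.5082, 0.1377, 0.0734]
tcp_rot: [2.223, 2.207, 0.015]
contact_force: [-0.0, 0.5, 0.1]
opening: 0.0003
```

>>> send_rows --plan '[{"x":0,"y":0,"z":0.0015,"wx":0,"wy":0,"wz":0,"grip":1}]'

```text
time_s: 2.25
eef_pos: [0.5083, 0.1377, 0.0718]
tcp_rot: [2.223, 2.207, 0.015]
contact_force: [-0.2, -0.5, -0.2]
opening: 0.0005
```

>>> send_rows --plan '[{"x":0,"y":0,"z":0.001,"wx":0,"wy":0,"wz":0,"grip":1}]'

```text
time_s: 2.35
eef_pos: [0.5083, 0.1377, 0.0707]
tcp_rot: [2.223, 2.207, 0.015]
contact_force: [-0.1, -1.1, 0.5]
opening: 0.0004
```

No contact at 70.7 mm, so this button appears locked in. One more small step will confirm where its top is, staying well above the 68.5 mm toggle point.

>>> send_rows --plan '[{"x":0,"y":0,"z":0.0008,"wx":0,"wy":0,"wz":0,"grip":1}]'

```text
time_s: 2.45
eef_pos: [0.5084, 0.1377, 0.0697]
tcp_rot: [2.223, 2.207, 0.015]
contact_force: [0.2, -0.2, 1.3]
opening: 0.0003
```

>>> send_rows --plan '[{"x":0,"y":0,"z":0.0004,"wx":0,"wy":0,"wz":0,"grip":1}]'

```text
time_s: 2.55
eef_pos: [0.5084, 0.1377, 0.0692]
tcp_rot: [2.223, 2.207, 0.015]
contact_force: [0.3, 0.3, -0.3]
opening: 0.0004
```

>>> send_rows --plan '[{"x":0,"y":0,"z":0.0005,"wx":0,"wy":0,"wz":0,"grip":1}]'

```text
time_s: 2.65
eef_pos: [0.5085, 0.1377, 0.0687]
tcp_rot: [2.223, 2.207, 0.015]
contact_force: [-0.4, 0.2, -0.4]
opening: 0.0004
```

```bash
python3 - <<'E'
from h import *
s=arm.state();print(s["eef_pos"],s["contact_force"].round(2),s["tcp_rot"],s["dq"].round(4))
i=get_image("wrist"); cv2.imwrite("pics/w3.png",i[:,:,::-1])
s=arm.state();print(s["eef_pos"],s["contact_force"].round(2))
E
```

```text
[0.50845947 0.13768993 0.06866998] [-0.41  0.21 -0.38] [2.2230803  2.20723307 0.01470103] [ 0.0006  0.0117  0.0017 -0.002  -0.0138 -0.0003]
[0.50837398 0.13766925 0.0685919 ] [ 0.81  0.49 -0.55]
```

View pics/w3.png

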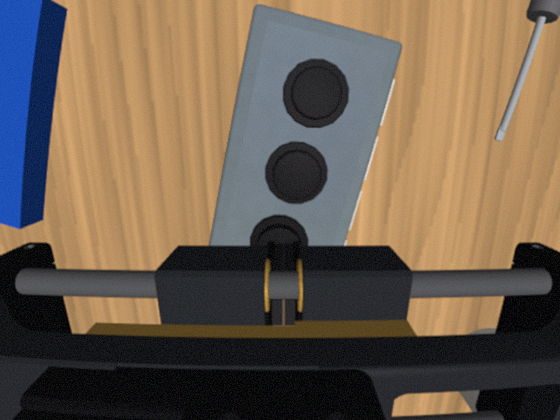

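The finger tip is over the near button at (280,240), still with no contact. The pose reading may be 1–2 mm low, since it gave 193.7 at the start against a nominal 195. I'll continue in small steps.

>>> send_rows --plan '[{"x":0,"y":0,"z":0.0005,"wx":0,"wy":0,"wz":0,"grip":1}]'

```text
time_s: 2.8
eef_pos: [0.5084, 0.1377, 0.0681]
tcp_rot: [2.223, 2.207, 0.015]
contact_force: [0.9, -0.2, 0.7]
opening: 0.0001
```

>>> send_rows --plan '[{"x":0,"y":0,"z":0.0003,"wx":0,"wy":0,"wz":0,"grip":1}]'

```text
time_s: 2.9
eef_pos: [0.5084, 0.1377, 0.0678]
tcp_rot: [2.223, 2.207, 0.015]
contact_force: [-0.6, 0.3, -0.2]
opening: 0.0005
```

>>> send_rows --plan '[{"x":0,"y":0,"z":0.0005,"wx":0,"wy":0,"wz":0,"grip":1}]'

```text
time_s: 3.0
eef_pos: [0.5085, 0.1377, 0.0673]
tcp_rot: [2.223, 2.207, 0.015]
contact_force: [-0.2, -0.3, 0.6]
opening: 0.0007
```

>>> send_rows --plan '[{"x":0,"y":0,"z":0.0003,"wx":0,"wy":0,"wz":0,"grip":1}]'

```text
time_s: 3.1
eef_pos: [0.5085, 0.1377, 0.067]
tcp_rot: [2.223, 2.207, 0.015]
contact_force: [0.6, 0.0, -1.1]
opening: 0.0003
```

```bash
python3 - <<'E'
from h import *
s=arm.state();print(s["eef_pos"],s["contact_force"].round(2),s["joint_efforts"].round(2),s["wrist_torque"])
C=cam("wrist",s);print(proj(C,s["eef_pos"]),proj(C,[.5075,.1372,.0706]))
i=get_image("side"); cv2.imwrite("pics/sd3.png",cv2.resize(i[100:230,180:360],None,fx=4,fy=4,interpolation=cv2.INTER_CUBIC)[:,:,::-1])
E
```

```text
[0.5085134  0.13767751 0.06698799] [ 0.63  0.05 -1.08] [-0.000e+00 -3.925e+01 -1.033e+01  5.000e-02 -1.000e-02  0.000e+00] [-0.00224937  0.0265491   0.04824894]
[[282.97076874 243.46529817]] [[281.50791207 246.12812862]]
```

View pics/sd3.png

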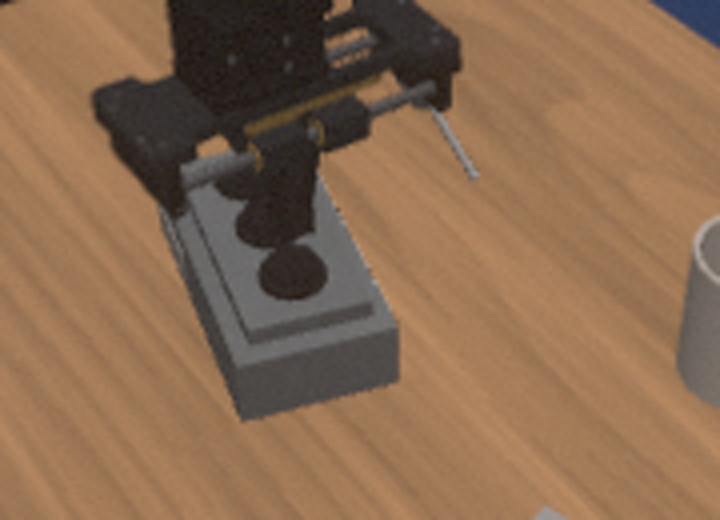

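The side crop shows the finger tip near (297,240), while the near button is at (293,272), so there may be a height or position mismatch. I'll check it numerically.

```bash
python3 - <<'E'
from h import *
s=arm.state(); C=cam("side")
P=lambda X:((proj(C,X)-[180,100])*4).round(0).tolist()
print("tcp",P(s["eef_pos"]),"tcp+20mm",P(s["eef_pos"]+[0,0,.02]),"buttons",P([[.5075,.1372,.07],[.5193,.1856,.07],[.5314,.2341,.07]]))
print("btn from side px", ray(C,[[180+293/4,100+272/4],[180+264/4,100+220/4]],.068))
box=[(292/4+180,272/4+100)]
# other checks: box bottom corner & same corner from scene
print("box near-bottom corners side", ray(C,[[180+243/4,100+420/4],[180+399/4,100+380/4]],0))
S=cam("scene")
sc=cv2.imread("pics/scene0.png"); print(proj(S,ray(C,[[180+243/4,100+420/4],[180+399/4,100+380/4]],0))/.7)
print("scene tip",proj(S,s["eef_pos"]))
i=get_image("scene"); cv2.imwrite("pics/sc3.png",cv2.resize(i[220:340,230:390],None,fx=4,fy=4,interpolation=cv2.INTER_CUBIC)[:,:,::-1])
E
```

```text
tcp [[290.0, 264.0]] tcp+20mm [[289.0, 238.0]] buttons [[289.0, 261.0], [265.0, 211.0], [243.0, 165.0]]
btn from side px [[0.5055207  0.12944196 0.068     ]
 [0.51580232 0.18090137 0.068     ]]
box near-bottom corners side [[0.44980383 0.10063141 0.        ]
 [0.54523919 0.07742437 0.        ]]
[[459.78353964 355.63175824]
 [406.06924751 371.2843217 ]]
scene tip [[312.42948679 260.29640506]]
```

View pics/sc3.png

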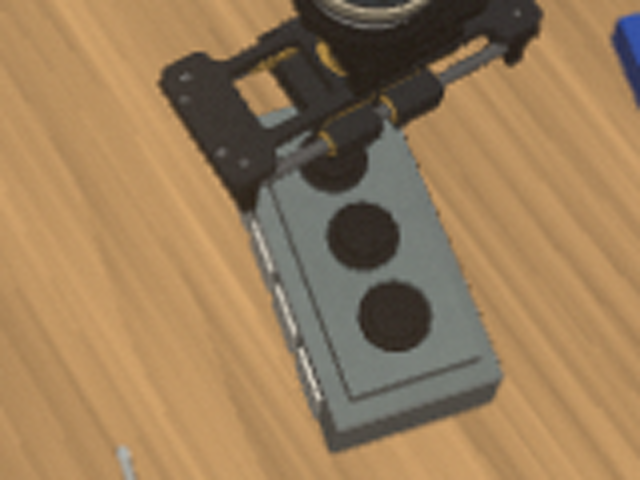

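```bash
python3 - <<'E'
from h import *
C=cam("side")
print("initial tips pred side",proj(C,[[.581,0,.194],[.667,0,.194],[.581,0,.213]]))
sd=cv2.imread("pics/side0.png")
cv2.imwrite("pics/x.png",cv2.resize(sd[60:150,270:400],None,fx=5,fy=5,interpolation=cv2.INTER_CUBIC))
print(((proj(C,[[.581,0,.194],[.667,0,.194],[.581,0,.213]])-[270,60])*5).round())
# triangulate mid collar from side (zoom px of blobs) and scene
for ps,pc in [((180+293/4,100+272/4),(312.8,259.4)),((180+264/4,100+220/4),(320.4,278.6))]:
    for z in(.055,.06,.066,.07,.075,.08): print(z,ray(C,ps,z)[0,:2].round(4),ray(cam("scene"),pc,z)[0,:2].round(4))
E
```

```text
initial tips pred side [[315.09976446 141.84673585]
 [347.57032733 128.2133124 ]
 [315.60373446 134.20801529]]
[[225. 409.]
 [388. 341.]
 [228. 371.]]
0.055 [0.5128 0.1428] [0.5026 0.132 ]
0.06 [0.51   0.1377] [0.5043 0.1338]
0.066 [0.5066 0.1315] [0.5062 0.1359]
0.07 [0.5044 0.1274] [0.5075 0.1373]
0.075 [0.5016 0.1222] [0.5091 0.1391]
0.08 [0.4988 0.1171] [0.5107 0.1408]
0.055 [0.5233 0.1953] [0.5145 0.181 ]
0.06 [0.5204 0.1898] [0.5161 0.1825]
0.066 [0.517  0.1831] [0.5179 0.1844]
0.07 [0.5147 0.1787] [0.5192 0.1856]
0.075 [0.5118 0.1731] [0.5207 0.1871]
0.08 [0.5089 0.1676] [0.5223 0.1886]
```

View pics/x.png

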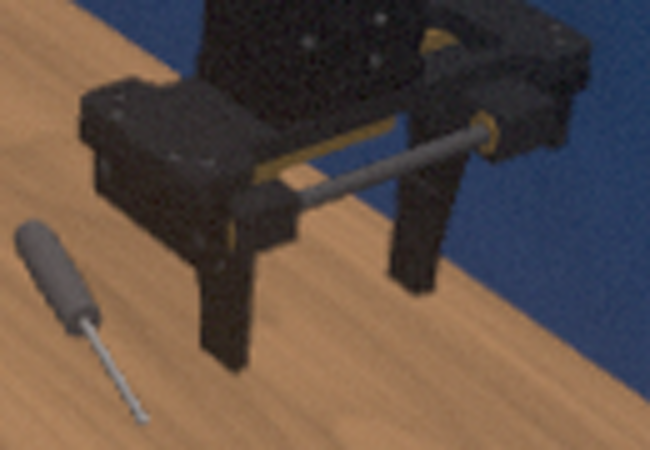

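The initial side view shows the same thing: the tips sit at (228,365) and (412,288), about 20 mm above where the reported TCP says they are. So contact should come at lower readings. I'll creep down and watch the force, using differences between the buttons to tell their states.

```bash
python3 -c "
from h import *
print(arm.hold_point_z)
c=calibration('wrist');print(np.array(c['T_tool_cam']).round(4).tolist())"
```

```text
0.0187
[[-0.0005, -0.9648, -0.2629, 0.0729], [1.0, -0.0004, -0.0004, 0.0002], [0.0003, -0.2629, 0.9648, -0.1898], [0.0, 0.0, 0.0, 1.0]]
```

>>> send_rows --plan '[{"x":-0.002,"y":-0.001,"z":0.002,"wx":0,"wy":0,"wz":0,"grip":1},{"x":0,"y":0,"z":0.002,"wx":0,"wy":0,"wz":0,"grip":1},{"x":0,"y":0,"z":0.002,"wx":0,"wy":0,"wz":0,"grip":1}]'

```text
time_s: 3.5
eef_pos: [0.5077, 0.1355, 0.0608]
tcp_rot: [2.223, 2.207, 0.015]
contact_force: [-0.4, 0.0, -0.1]
opening: 0.0003
```

>>> send_rows --plan '[{"x":0,"y":0,"z":0.0015,"wx":0,"wy":0,"wz":0,"grip":1}]'

```text
time_s: 3.6
eef_pos: [0.5076, 0.1354, 0.059]
tcp_rot: [2.223, 2.207, 0.015]
contact_force: [-0.4, 0.8, -0.3]
opening: 0.0002
```

>>> send_rows --plan '[{"x":0,"y":0,"z":0.001,"wx":0,"wy":0,"wz":0,"grip":1}]'

```text
time_s: 3.7
eef_pos: [0.5075, 0.1354, 0.0578]
tcp_rot: [2.223, 2.207, 0.015]
contact_force: [-0.2, -0.0, -0.3]
opening: 0.0001
```

>>> send_rows --plan '[{"x":0,"y":0,"z":0.001,"wx":0,"wy":0,"wz":0,"grip":1}]'

```text
time_s: 3.8
eef_pos: [0.5075, 0.1354, 0.0566]
tcp_rot: [2.223, 2.207, 0.015]
contact_force: [-0.5, -0.0, 0.2]
opening: 0.0004
```

>>> send_rows --plan '[{"x":0,"y":0,"z":0.001,"wx":0,"wy":0,"wz":0,"grip":1}]'

```text
time_s: 3.9
eef_pos: [0.5076, 0.1354, 0.0555]
tcp_rot: [2.223, 2.207, 0.015]
contact_force: [0.0, 0.8, 0.1]
opening: 0.0003
```

>>> send_rows --plan '[{"x":0,"y":0,"z":0.001,"wx":0,"wy":0,"wz":0,"grip":1}]'

```text
time_s: 4.0
eef_pos: [0.5076, 0.1355, 0.0544]
tcp_rot: [2.223, 2.207, 0.015]
contact_force: [1.0, -1.0, -0.4]
opening: 0.0005
```

>>> send_rows --plan '[{"x":0,"y":0,"z":0.0008,"wx":0,"wy":0,"wz":0,"grip":1}]'

```text
time_s: 4.1
eef_pos: [0.5076, 0.1355, 0.0535]
tcp_rot: [2.223, 2.207, 0.015]
contact_force: [0.4, -0.5, 0.2]
opening: 0.0002
```

>>> send_rows --plan '[{"x":0,"y":0,"z":0.0008,"wx":0,"wy":0,"wz":0,"grip":1}]'

```text
time_s: 4.2
eef_pos: [0.5076, 0.1355, 0.0527]
tcp_rot: [2.223, 2.207, 0.015]
contact_force: [-0.5, 1.0, 0.6]
opening: 0.0004
```

>>> send_rows --plan '[{"x":0,"y":0,"z":0.0006,"wx":0,"wy":0,"wz":0,"grip":1}]'

```text
time_s: 4.3
eef_pos: [0.5076, 0.1355, 0.052]
tcp_rot: [2.223, 2.207, 0.015]
contact_force: [0.2, 0.4, -0.5]
opening: 0.0002
```

>>> send_rows --plan '[{"x":0,"y":0,"z":0.0006,"wx":0,"wy":0,"wz":0,"grip":1}]'

```text
time_s: 4.4
eef_pos: [0.5077, 0.1355, 0.0514]
tcp_rot: [2.223, 2.207, 0.015]
contact_force: [0.6, -0.1, -0.6]
opening: 0.0004
```

>>> send_rows --plan '[{"x":0,"y":0,"z":0.0006,"wx":0,"wy":0,"wz":0,"grip":1}]'

```text
time_s: 4.5
eef_pos: [0.5077, 0.1355, 0.0508]
tcp_rot: [2.223, 2.207, 0.015]
contact_force: [0.7, 0.1, -0.3]
opening: 0.0006
```

>>> send_rows --plan '[{"x":0,"y":0,"z":0.0005,"wx":0,"wy":0,"wz":0,"grip":1}]'

```text
time_s: 4.6
eef_pos: [0.5077, 0.1355, 0.0502]
tcp_rot: [2.223, 2.207, 0.015]
contact_force: [0.2, -0.9, 0.2]
opening: 0.0004
```

>>> send_rows --plan '[{"x":0,"y":0,"z":0.0005,"wx":0,"wy":0,"wz":0,"grip":1}]'

```text
time_s: 4.7
eef_pos: [0.5077, 0.1355, 0.0497]
tcp_rot: [2.223, 2.207, 0.015]
contact_force: [-0.1, 0.0, 0.1]
opening: 0.0006
```

>>> send_rows --plan '[{"x":0,"y":0,"z":0.0006,"wx":0,"wy":0,"wz":0,"grip":1}]'

```text
time_s: 4.8
eef_pos: [0.5077, 0.1355, 0.0491]
tcp_rot: [2.223, 2.207, 0.015]
contact_force: [0.8, 0.4, -1.2]
opening: 0.0007
```

>>> send_rows --plan '[{"x":0,"y":0,"z":0.0006,"wx":0,"wy":0,"wz":0,"grip":1}]'

```text
time_s: 4.9
eef_pos: [0.5078, 0.1355, 0.0484]
tcp_rot: [2.223, 2.207, 0.015]
contact_force: [0.0, 0.7, -1.0]
opening: 0.0003
```

>>> send_rows --plan '[{"x":0,"y":0,"z":0.0006,"wx":0,"wy":0,"wz":0,"grip":1}]'

```text
time_s: 5.0
eef_pos: [0.5078, 0.1355, 0.0478]
tcp_rot: [2.223, 2.207, 0.015]
contact_force: [-0.3, 0.2, -0.2]
opening: 0.0007
```

```bash
python3 - <<'E'
from h import *
a=get_image("side");b=get_image("scene")
f=lambda i,x,y:cv2.resize(cv2.convertScaleAbs(i[y:y+100,x:x+80],alpha=2.0),None,fx=5,fy=5,interpolation=cv2.INTER_CUBIC)
cv2.imwrite("pics/m.png",np.hstack([f(a,210,110),f(b,280,210)])[:,:,::-1])
e=arm.state()["eef_pos"]
print(((proj(cam("side"),[e,e+[0,0,.02]])-[210,110])*5).round(),((proj(cam("scene"),[e,e+[0,0,.02]])-[280,210])*5).round()+[400,0])
E
```

```text
[[216. 314.]
 [214. 282.]] [[558. 265.]
 [561. 246.]]
```

View pics/m.png

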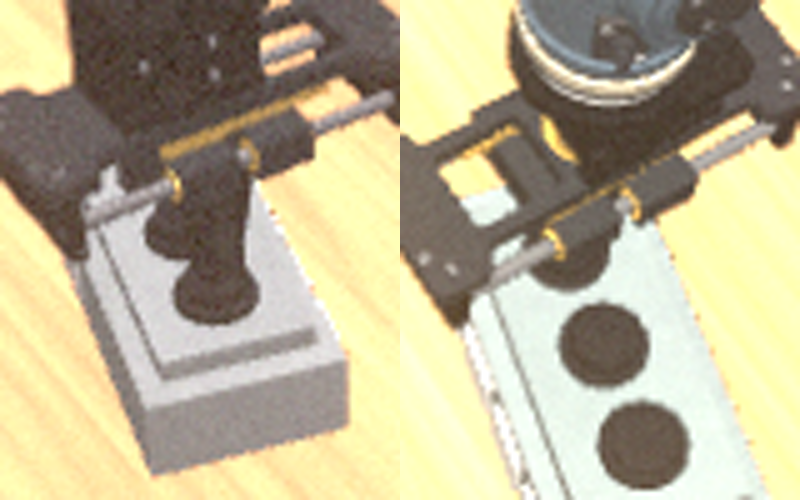

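The side crop at left shows the finger ending at about (218,280), just above the button centred at (216,290), so contact is near. Laterally it is aligned.

>>> send_rows --plan '[{"x":0,"y":0,"z":0.0006,"wx":0,"wy":0,"wz":0,"grip":1}]'

```text
time_s: 5.2
eef_pos: [0.5078, 0.1355, 0.0472]
tcp_rot: [2.223, 2.207, 0.015]
contact_force: [-0.8, 0.4, 1.7]
opening: 0.0003
```

>>> send_rows --plan '[{"x":0,"y":0,"z":0.0006,"wx":0,"wy":0,"wz":0,"grip":1}]'

```text
time_s: 5.3
eef_pos: [0.5079, 0.1355, 0.0468]
tcp_rot: [2.223, 2.207, 0.015]
contact_force: [0.2, -0.1, 3.6]
opening: 0.0007
```

>>> send_rows --plan '[{"x":0,"y":0,"z":0.0006,"wx":0,"wy":0,"wz":0,"grip":1}]'

```text
time_s: 5.4
eef_pos: [0.5078, 0.1355, 0.0464]
tcp_rot: [2.223, 2.207, 0.015]
contact_force: [-0.1, -0.2, 2.4]
opening: 0.0003
```

First contact is at a reading of about 47.3 mm. I'll compare it with the middle button.

>>> send_rows --plan '[{"x":0,"y":0,"z":-0.01,"wx":0,"wy":0,"wz":0,"grip":1},{"x":0.024,"y":0.006,"z":0,"wx":0,"wy":0,"wz":0,"grip":1},{"x":0.024,"y":0.006,"z":0,"wx":0,"wy":0,"wz":0,"grip":1},{"x":0,"y":0,"z":0,"wx":0,"wy":0,"wz":0,"grip":1}]'

```text
time_s: 5.8
eef_pos: [0.5211, 0.1841, 0.0585]
tcp_rot: [2.225, 2.204, 0.017]
contact_force: [-0.0, 0.7, 1.3]
opening: 0.0001
```

>>> send_rows --plan '[{"x":0,"y":-0.002,"z":0.003,"wx":0,"wy":0,"wz":0,"grip":1},{"x":0,"y":0,"z":0.002,"wx":0,"wy":0,"wz":0,"grip":1}]'

```text
time_s: 6.0
eef_pos: [0.5188, 0.1838, 0.0539]
tcp_rot: [2.223, 2.205, 0.017]
contact_force: [-0.9, -1.2, 0.0]
opening: 0.0003
```

>>> send_rows --plan '[{"x":0,"y":0,"z":0.001,"wx":0,"wy":0,"wz":0,"grip":1}]'

```text
time_s: 6.1
eef_pos: [0.5182, 0.1831, 0.0527]
tcp_rot: [2.224, 2.205, 0.015]
contact_force: [0.2, 0.5, -0.0]
opening: 0.0007
```

>>> send_rows --plan '[{"x":0,"y":0,"z":0.001,"wx":0,"wy":0,"wz":0,"grip":1}]'

```text
time_s: 6.2
eef_pos: [0.5178, 0.1824, 0.0514]
tcp_rot: [2.225, 2.204, 0.014]
contact_force: [0.2, 0.2, -0.4]
opening: 0.0003
```

>>> send_rows --plan '[{"x":0,"y":0,"z":0.001,"wx":0,"wy":0,"wz":0,"grip":1}]'

```text
time_s: 6.3
eef_pos: [0.5176, 0.1819, 0.0503]
tcp_rot: [2.226, 2.204, 0.013]
contact_force: [-1.3, 0.2, -0.6]
opening: 0.0002
```

>>> send_rows --plan '[{"x":0.001,"y":0,"z":0.001,"wx":0,"wy":0,"wz":0,"grip":1}]'

```text
time_s: 6.4
eef_pos: [0.5175, 0.1825, 0.0491]
tcp_rot: [2.227, 2.203, 0.013]
contact_force: [0.2, -0.4, 0.5]
opening: 0.0003
```

>>> send_rows --plan '[{"x":0.001,"y":0,"z":0.001,"wx":0,"wy":0,"wz":0,"grip":1}]'

```text
time_s: 6.5
eef_pos: [0.5176, 0.1833, 0.048]
tcp_rot: [2.228, 2.202, 0.013]
contact_force: [0.3, 0.0, -0.8]
opening: 0.0006
```

>>> send_rows --plan '[{"x":0,"y":0,"z":0.0006,"wx":0,"wy":0,"wz":0,"grip":1}]'

```text
time_s: 6.6
eef_pos: [0.5176, 0.1833, 0.0473]
tcp_rot: [2.228, 2.202, 0.013]
contact_force: [-0.7, 0.5, 1.4]
opening: 0.0005
```

>>> send_rows --plan '[{"x":0,"y":0,"z":0.0006,"wx":0,"wy":0,"wz":0,"grip":1}]'

```text
time_s: 6.7
eef_pos: [0.5176, 0.1834, 0.0468]
tcp_rot: [2.228, 2.203, 0.013]
contact_force: [-0.7, 0.0, 2.1]
opening: 0.0005
```

The middle button touches at the same height. Now the far one.

>>> send_rows --plan '[{"x":0,"y":0,"z":-0.01,"wx":0,"wy":0,"wz":0,"grip":1},{"x":0.024,"y":0.006,"z":0,"wx":0,"wy":0,"wz":0,"grip":1},{"x":0.024,"y":0.006,"z":0,"wx":0,"wy":0,"wz":0,"grip":1},{"x":0.001,"y":-0.001,"z":0.003,"wx":0,"wy":0,"wz":0,"grip":1},{"x":0,"y":0,"z":0.002,"wx":0,"wy":0,"wz":0,"grip":1}]'

```text
time_s: 7.2
eef_pos: [0.5301, 0.2333, 0.0546]
tcp_rot: [2.228, 2.201, 0.015]
contact_force: [-0.9, -0.5, -0.0]
opening: 0.0003
```

>>> send_rows --plan '[{"x":0,"y":0,"z":0.001,"wx":0,"wy":0,"wz":0,"grip":1}]'

```text
time_s: 7.3
eef_pos: [0.5298, 0.2328, 0.0536]
tcp_rot: [2.227, 2.201, 0.014]
contact_force: [0.3, 0.1, 0.1]
opening: 0.0004
```

>>> send_rows --plan '[{"x":0,"y":0,"z":0.001,"wx":0,"wy":0,"wz":0,"grip":1}]'

```text
time_s: 7.4
eef_pos: [0.5293, 0.2322, 0.0525]
tcp_rot: [2.228, 2.201, 0.013]
contact_force: [1.0, -0.6, -0.7]
opening: 0.0005
```

>>> send_rows --plan '[{"x":0,"y":0,"z":0.001,"wx":0,"wy":0,"wz":0,"grip":1}]'

```text
time_s: 7.5
eef_pos: [0.529, 0.2315, 0.0514]
tcp_rot: [2.229, 2.2, 0.012]
contact_force: [-0.2, 0.4, -0.8]
opening: 0.0004
```

>>> send_rows --plan '[{"x":0.0005,"y":0,"z":0.001,"wx":0,"wy":0,"wz":0,"grip":1}]'

```text
time_s: 7.6
eef_pos: [0.5288, 0.2313, 0.0503]
tcp_rot: [2.23, 2.2, 0.011]
contact_force: [-0.8, 0.2, 0.0]
opening: 0.0004
```

>>> send_rows --plan '[{"x":0.0005,"y":0,"z":0.001,"wx":0,"wy":0,"wz":0,"grip":1}]'

```text
time_s: 7.7
eef_pos: [0.5288, 0.2315, 0.0492]
tcp_rot: [2.231, 2.199, 0.01]
contact_force: [-1.0, 0.5, 0.0]
opening: 0.0005
```

>>> send_rows --plan '[{"x":0,"y":0,"z":0.001,"wx":0,"wy":0,"wz":0,"grip":1}]'

```text
time_s: 7.8
eef_pos: [0.5288, 0.2313, 0.048]
tcp_rot: [2.231, 2.199, 0.01]
contact_force: [0.5, 0.0, 0.3]
opening: 0.0004
```

>>> send_rows --plan '[{"x":0,"y":0,"z":0.0008,"wx":0,"wy":0,"wz":0,"grip":1}]'

```text
time_s: 7.9
eef_pos: [0.5288, 0.2311, 0.0471]
tcp_rot: [2.231, 2.199, 0.01]
contact_force: [0.5, 0.7, 0.1]
opening: 0.0002
```

>>> send_rows --plan '[{"x":0,"y":0,"z":0.0006,"wx":0,"wy":0,"wz":0,"grip":1}]'

```text
time_s: 8.0
eef_pos: [0.5288, 0.2311, 0.0464]
tcp_rot: [2.231, 2.199, 0.01]
contact_force: [-0.5, 0.1, 0.7]
opening: 0.0002
```

>>> send_rows --plan '[{"x":0,"y":0,"z":0.0006,"wx":0,"wy":0,"wz":0,"grip":1}]'

```text
time_s: 8.1
eef_pos: [0.5288, 0.2311, 0.0457]
tcp_rot: [2.231, 2.199, 0.01]
contact_force: [-0.1, -0.2, 1.4]
opening: 0.0001
```

>>> send_rows --plan '[{"x":0,"y":0,"z":0.0006,"wx":0,"wy":0,"wz":0,"grip":1}]'

```text
time_s: 8.2
eef_pos: [0.5288, 0.2312, 0.0451]
tcp_rot: [2.231, 2.199, 0.01]
contact_force: [-0.0, 0.6, 0.4]
opening: 0.0004
```

>>> send_rows --plan '[{"x":0,"y":0,"z":0.0006,"wx":0,"wy":0,"wz":0,"grip":1}]'

```text
time_s: 8.3
eef_pos: [0.5288, 0.2312, 0.0444]
tcp_rot: [2.231, 2.199, 0.01]
contact_force: [-0.3, -0.4, -0.3]
opening: 0.0005
```

>>> send_rows --plan '[{"x":0,"y":0,"z":0.0006,"wx":0,"wy":0,"wz":0,"grip":1}]'

```text
time_s: 8.4
eef_pos: [0.5288, 0.2312, 0.0438]
tcp_rot: [2.231, 2.199, 0.01]
contact_force: [-0.1, 0.2, -0.6]
opening: 0.0006
```

>>> send_rows --plan '[{"x":0,"y":0,"z":0.0005,"wx":0,"wy":0,"wz":0,"grip":1}]'

```text
time_s: 8.5
eef_pos: [0.5288, 0.2312, 0.0432]
tcp_rot: [2.231, 2.199, 0.01]
contact_force: [-0.0, -0.7, -0.6]
opening: 0.0003
```

>>> send_rows --plan '[{"x":0,"y":0,"z":0.0004,"wx":0,"wy":0,"wz":0,"grip":1}]'

```text
time_s: 8.6
eef_pos: [0.5289, 0.2313, 0.043]
tcp_rot: [2.231, 2.199, 0.01]
contact_force: [-0.8, 0.2, 4.4]
opening: 0.0004
```

>>> send_rows --plan '[{"x":0,"y":0,"z":0.0004,"wx":0,"wy":0,"wz":0,"grip":1}]'

```text
time_s: 8.7
eef_pos: [0.529, 0.2313, 0.043]
tcp_rot: [2.231, 2.199, 0.01]
contact_force: [-0.7, -0.5, 3.9]
opening: 0.0004
```

The far button is rigid at 43.0, 4.4 mm lower than the other two. So the far one is LOCKED IN, and the near and middle ones are OUT at about 47.4. Tips are therefore about 27.5 mm above the reported z, the toggle is at about 41.0 and the hard stop at 39.5. I'll click the middle button now.

>>> send_rows --plan '[{"x":0,"y":0,"z":-0.01,"wx":0,"wy":0,"wz":0,"grip":1},{"x":-0.024,"y":-0.006,"z":0,"wx":0,"wy":0,"wz":0,"grip":1},{"x":-0.024,"y":-0.006,"z":0,"wx":0,"wy":0,"wz":0,"grip":1},{"x":0,"y":0,"z":0,"wx":0,"wy":0,"wz":0,"grip":1}]'

```text
time_s: 9.1
eef_pos: [0.517, 0.1833, 0.0549]
tcp_rot: [2.227, 2.2, 0.015]
contact_force: [0.1, 0.0, -0.2]
opening: -0.0001
```

>>> send_rows --plan '[{"x":0.001,"y":0,"z":0.003,"wx":0,"wy":0,"wz":0,"grip":1},{"x":0,"y":0,"z":0.002,"wx":0,"wy":0,"wz":0,"grip":1},{"x":0,"y":0,"z":0.002,"wx":0,"wy":0,"wz":0,"grip":1},{"x":0,"y":0,"z":0.002,"wx":0,"wy":0,"wz":0,"grip":1},{"x":0,"y":0,"z":0.002,"wx":0,"wy":0,"wz":0,"grip":1}]'

```text
time_s: 9.6
eef_pos: [0.5192, 0.1861, 0.0447]
tcp_rot: [2.224, 2.2, 0.019]
contact_force: [-1.3, -2.2, 6.1]
opening: 0.0006
```

>>> send_rows --plan '[{"x":0,"y":0,"z":0.0015,"wx":0,"wy":0,"wz":0,"grip":1}]'

```text
time_s: 9.7
eef_pos: [0.5192, 0.1861, 0.0435]
tcp_rot: [2.222, 2.201, 0.018]
contact_force: [-1.8, -1.5, 8.1]
opening: 0.001
```

>>> send_rows --plan '[{"x":0,"y":0,"z":0.002,"wx":0,"wy":0,"wz":0,"grip":1}]'

```text
time_s: 9.8
eef_pos: [0.5192, 0.186, 0.0418]
tcp_rot: [2.221, 2.202, 0.017]
contact_force: [-0.9, -1.4, 4.4]
opening: 0.0004
```

>>> send_rows --plan '[{"x":0,"y":0,"z":0.0015,"wx":0,"wy":0,"wz":0,"grip":1}]'

```text
time_s: 9.9
eef_pos: [0.5192, 0.186, 0.0405]
tcp_rot: [2.221, 2.202, 0.017]
contact_force: [-0.6, -2.3, 6.0]
opening: 0.0005
```

>>> send_rows --plan '[{"x":0,"y":0,"z":0.0008,"wx":0,"wy":0,"wz":0,"grip":1}]'

```text
time_s: 10.0
eef_pos: [0.5192, 0.186, 0.04]
tcp_rot: [2.22, 2.202, 0.016]
contact_force: [-1.1, -1.5, 6.2]
opening: 0.0004
```

>>> send_rows --plan '[{"x":0,"y":0,"z":-0.002,"wx":0,"wy":0,"wz":0,"grip":1},{"x":0,"y":0,"z":-0.002,"wx":0,"wy":0,"wz":0,"grip":1},{"x":0,"y":0,"z":-0.008,"wx":0,"wy":0,"wz":0,"grip":1},{"x":-0.024,"y":-0.006,"z":0,"wx":0,"wy":0,"wz":0,"grip":1},{"x":-0.024,"y":-0.006,"z":0,"wx":0,"wy":0,"wz":0,"grip":1},{"x":0,"y":0,"z":0,"wx":0,"wy":0,"wz":0,"grip":1}]'

```text
time_s: 10.6
eef_pos: [0.5077, 0.1392, 0.0532]
tcp_rot: [2.216, 2.204, 0.022]
contact_force: [-0.4, 0.5, 0.3]
opening: 0.0006
```

Now the near button, at about (0.5075, 0.1355).

>>> send_rows --plan '[{"x":-0.003,"y":0,"z":0.003,"wx":0,"wy":0,"wz":0,"grip":1},{"x":0,"y":0,"z":0.001,"wx":0,"wy":0,"wz":0,"grip":1},{"x":0,"y":0,"z":0.002,"wx":0,"wy":0,"wz":0,"grip":1},{"x":0,"y":0,"z":0.002,"wx":0,"wy":0,"wz":0,"grip":1}]'

```text
time_s: 11.0
eef_pos: [0.5093, 0.1375, 0.0456]
tcp_rot: [2.215, 2.204, 0.025]
contact_force: [-1.4, -2.8, 3.5]
opening: 0.0005
```

>>> send_rows --plan '[{"x":0,"y":0,"z":0.002,"wx":0,"wy":0,"wz":0,"grip":1}]'

```text
time_s: 11.1
eef_pos: [0.5094, 0.1375, 0.0438]
tcp_rot: [2.213, 2.205, 0.024]
contact_force: [-1.6, -3.3, 9.8]
opening: 0.0002
```

>>> send_rows --plan '[{"x":0,"y":0,"z":0.002,"wx":0,"wy":0,"wz":0,"grip":1}]'

```text
time_s: 11.2
eef_pos: [0.5094, 0.1375, 0.0421]
tcp_rot: [2.212, 2.206, 0.023]
contact_force: [-1.6, -2.5, 5.0]
opening: 0.0004
```

>>> send_rows --plan '[{"x":0,"y":0,"z":0.0015,"wx":0,"wy":0,"wz":0,"grip":1}]'

```text
time_s: 11.3
eef_pos: [0.5094, 0.1375, 0.0408]
tcp_rot: [2.21, 2.207, 0.023]
contact_force: [-0.8, -2.1, 5.0]
opening: 0.0006
```

>>> send_rows --plan '[{"x":0,"y":0,"z":0.001,"wx":0,"wy":0,"wz":0,"grip":1}]'

```text
time_s: 11.4
eef_pos: [0.5094, 0.1375, 0.04]
tcp_rot: [2.209, 2.208, 0.022]
contact_force: [-1.1, -1.5, 6.7]
opening: 0.0005
```

Releasing. With the tip held at about 45, the near button should give no force if it is locked. Then the same check on the middle one.

>>> send_rows --plan '[{"x":0,"y":0,"z":-0.002,"wx":0,"wy":0,"wz":0,"grip":1},{"x":0,"y":0,"z":-0.0025,"wx":0,"wy":0,"wz":0,"grip":1},{"x":0,"y":0,"z":0,"wx":0,"wy":0,"wz":0,"grip":1}]'

```text
time_s: 11.7
eef_pos: [0.5098, 0.1382, 0.0447]
tcp_rot: [2.208, 2.208, 0.023]
contact_force: [0.1, -0.0, 0.2]
opening: 0.0003
```

>>> send_rows --plan '[{"x":0,"y":0,"z":0,"wx":0,"wy":0,"wz":0,"grip":1}]'

```text
time_s: 11.8
eef_pos: [0.5098, 0.1386, 0.0446]
tcp_rot: [2.208, 2.208, 0.024]
contact_force: [-0.8, -0.5, 0.2]
opening: 0.0002
```

>>> send_rows --plan '[{"x":0,"y":0,"z":-0.008,"wx":0,"wy":0,"wz":0,"grip":1},{"x":0.024,"y":0.005,"z":0,"wx":0,"wy":0,"wz":0,"grip":1},{"x":0.023,"y":0.005,"z":0,"wx":0,"wy":0,"wz":0,"grip":1},{"x":0,"y":0,"z":0,"wx":0,"wy":0,"wz":0,"grip":1}]'

```text
time_s: 12.2
eef_pos: [0.52, 0.1868, 0.0538]
tcp_rot: [2.212, 2.206, 0.024]
contact_force: [0.4, -0.4, -0.2]
opening: 0.0003
```

>>> send_rows --plan '[{"x":-0.001,"y":-0.001,"z":0.003,"wx":0,"wy":0,"wz":0,"grip":1},{"x":0,"y":0,"z":0.003,"wx":0,"wy":0,"wz":0,"grip":1},{"x":0,"y":0,"z":0.002,"wx":0,"wy":0,"wz":0,"grip":1},{"x":0,"y":0,"z":0,"wx":0,"wy":0,"wz":0,"grip":1}]'

```text
time_s: 12.6
eef_pos: [0.5178, 0.1843, 0.0452]
tcp_rot: [2.212, 2.207, 0.021]
contact_force: [0.3, -0.1, -0.3]
opening: 0.0007
```

>>> send_rows --plan '[{"x":0,"y":0,"z":0,"wx":0,"wy":0,"wz":0,"grip":1}]'

```text
time_s: 12.7
eef_pos: [0.5176, 0.1837, 0.045]
tcp_rot: [2.213, 2.206, 0.021]
contact_force: [-0.1, 1.2, -0.4]
opening: 0.0001
```

Neither clicked button gives force at 45, where an OUT button would be pressed 2 mm in, so all three are locked. Next I lift, travel to the cover, open the gripper and look.

```bash
cat > go.py <<'E'
import sys
from h import *
# usage: go.py x y z yaw_deg -> remaining move in tool axes
x,y,z,w=map(float,sys.argv[1:5]); s=arm.state()
R=Ro.from_rotvec(s["tcp_rot"]); T=Ro.from_euler("z",w,degrees=True)*Ro.from_rotvec([np.pi/2**.5,np.pi/2**.5,0])
d=(R.inv()*T).as_rotvec(degrees=True)
D=np.array([x,y,z])-s["eef_pos"]
print("pos",s["eef_pos"].round(4),"F",s["contact_force"].round(1),"turn",d.round(2),"shift(now axes)",R.inv().apply(D).round(4),"shift(target axes)",T.inv().apply(D).round(4),"tip tilt/yaw",(T*R.inv()).as_rotvec(degrees=True).round(2),"open",round(s["opening"],4),"t",s["time_s"])
E
python3 go.py .543 -.26 .19 15
```

```text
pos [0.5176 0.1837 0.045 ] F [-0.1  1.2 -0.4] turn [  1.18   0.29 -15.19] shift(now axes) [-0.444   0.0299 -0.1433] shift(target axes) [-0.4352 -0.0903 -0.145 ] tip tilt/yaw [-0.02  1.21 15.19] open 0.0001 t 12.7
```

>>> send_rows --plan '[{"x":0,"y":0,"z":-0.045,"wx":0,"wy":0,"wz":0,"grip":1},{"x":0,"y":0,"z":-0.05,"wx":0,"wy":0,"wz":0,"grip":-1},{"x":-0.02,"y":0,"z":-0.05,"wx":0,"wy":0,"wz":-4,"grip":-1},{"x":-0.05,"y":0.003,"z":0,"wx":0,"wy":0,"wz":-4,"grip":-1},{"x":-0.05,"y":0.003,"z":0,"wx":0,"wy":0,"wz":-4,"grip":-1},{"x":-0.05,"y":0.003,"z":0,"wx":0,"wy":0,"wz":-3,"grip":-1},{"x":-0.05,"y":0,"z":0,"wx":0,"wy":0,"wz":0,"grip":-1},{"x":-0.05,"y":0,"z":0,"wx":0,"wy":0,"wz":0,"grip":-1},{"x":-0.05,"y":0,"z":0,"wx":0,"wy":0,"wz":0,"grip":-1},{"x":-0.05,"y":0,"z":0,"wx":0,"wy":0,"wz":0,"grip":-1}]'

```text
time_s: 13.7
eef_pos: [0.5962, -0.1755, 0.1943]
tcp_rot: [1.884, 2.493, 0.012]
contact_force: [1.2, 0.9, 0.8]
opening: 0.0648
```

```bash
python3 go.py .543 -.26 .19 15
```

```text
pos [ 0.5962 -0.1755  0.1943] F [1.2 0.9 0.8] turn [0.92 0.48 0.83] shift(now axes) [-0.0667 -0.0743  0.0036] shift(target axes) [-0.0678 -0.0732  0.0043] tip tilt/yaw [ 0.22  1.01 -0.83] open 0.0648 t 13.7
```

>>> send_rows --plan '[{"x":-0.033,"y":-0.037,"z":0,"wx":0.9,"wy":0.5,"wz":0.8,"grip":-1},{"x":-0.033,"y":-0.036,"z":0,"wx":0,"wy":0,"wz":0,"grip":-1},{"x":0,"y":0,"z":0,"wx":0,"wy":0,"wz":0,"grip":-1}]'

```text
time_s: 14.0
eef_pos: [0.5447, -0.2688, 0.1935]
tcp_rot: [1.918, 2.481, -0.002]
contact_force: [0.5, -0.1, 0.0]
opening: 0.0842
```

```bash
python3 go.py .543 -.26 .19 15; python3 look.py w5; python3 - <<'E'
from h import *
C=cam("wrist"); i=cv2.imread("pics/w5.png")
hsv=cv2.cvtColor(i,cv2.COLOR_BGR2HSV)
top=((hsv[:,:,1]<60)&(hsv[:,:,2]>110)).astype(np.uint8); top[240:]=0
n,l,st,c=cv2.connectedComponentsWithStats(top)
for k in range(1,n):
    if st[k,4]>300: print("grey",st[k],c[k].round(1))
dk=(hsv[:,:,2]<60).astype(np.uint8); dk[240:]=0
n,l,st,c=cv2.connectedComponentsWithStats(dk)
for k in range(1,n):
    if st[k,4]>150: print("dark",st[k],c[k].round(1),ray(C,c[k],.057).round(4))
print("pred rib",proj(C,[.52,-.173,.06]))
E
```

```text
pos [ 0.5447 -0.2688  0.1935] F [ 0.5 -0.1  0. ] turn [ 0.15  0.3  -0.4 ] shift(now axes) [0.009  0.0006 0.0034] shift(target axes) [0.009  0.0007 0.0035] tip tilt/yaw [0.25 0.22 0.4 ] open 0.0842 t 14.0
[ 0.5447 -0.2688  0.1935] [ 0.54 -0.14  0.  ] 0.08416704117001608 14.0
grey [498   0  62  53 529] [519.3  33. ]
grey [  244    14    83   170 12243] [285.1  97.1]
grey [504  54  24  41 315] [518.3  72.1]
grey [385 225  53  15 608] [409.1 233.5]
dark [  29   43   86   33 1162] [71.4 58.8] [[ 0.2978 -0.1774  0.057 ]]
dark [154  43  20  78 496] [163.7  82.9] [[ 0.3977 -0.1793  0.057 ]]
dark [280  60  12  80 956] [285.5  99.5] [[ 0.5226 -0.1647  0.057 ]]
pred rib [[280.96911437 106.73252284]]
```

View pics/w5.png

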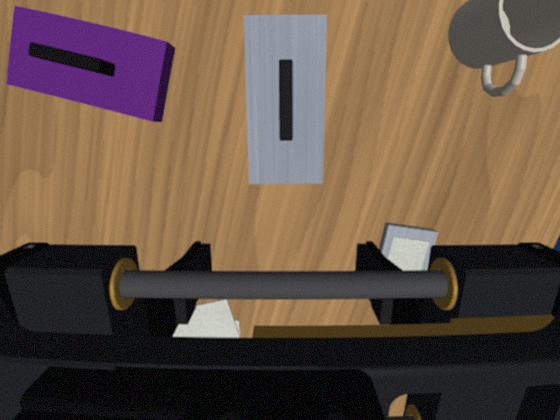

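The wrist view shows the steel cover squarely at (285,97) with its rib at (286,100). The purple decoy is at left, the mug at upper right and the drive at (410,240).

```bash
python3 - <<'E'
from h import *
C=cam("wrist"); i=cv2.imread("pics/w5.png")
hsv=cv2.cvtColor(i,cv2.COLOR_BGR2HSV)
def rect(m,x0,y0,x1,y1,z):
    r=np.zeros_like(m);r[y0:y1,x0:x1]=m[y0:y1,x0:x1]
    c=max(cv2.findContours(r,0,2)[0],key=cv2.contourArea).reshape(-1,2)
    p=ray(C,c,z)[:,:2]; q=cv2.minAreaRect((p*1000).astype(np.float32)); b=cv2.boxPoints(q)
    e=[b[1]-b[0],b[2]-b[1]]; e=max(e,key=np.linalg.norm); a=np.degrees(np.arctan2(-e[0],e[1]))
    print(np.round(q[0],1),np.round(q[1],1),"yaw",(a+90)%180-90)
g=((hsv[:,:,1]<60)&(hsv[:,:,2]>110)).astype(np.uint8)
for z in(.028,): rect(g,235,5,335,195,z)
d=(hsv[:,:,2]<60).astype(np.uint8)
for z in(.06,.05): rect(d,265,50,305,150,z)
E
```

```text
[ 522.8 -165.5] [ 88.8 182.2] yaw 14.9422
[ 523.  -165.8] [11.5 77. ] yaw 14.643997
[ 522.8 -164.9] [11.8 79.3] yaw 14.6440735
```

The cover measures 88.8 x 182.2 mm at z=28, which matches its true size. Its centre is (0.5228, -0.1655), yaw 14.9°. I'll move over it with the jaws half open and go down partway.

>>> send_rows --plan '[{"x":0.035,"y":0.002,"z":0,"wx":0,"wy":0,"wz":-0.3,"grip":0},{"x":0.035,"y":0.002,"z":0.02,"wx":0,"wy":0,"wz":0,"grip":0},{"x":0.033,"y":0.001,"z":0.03,"wx":0,"wy":0,"wz":0,"grip":0},{"x":0,"y":0,"z":0.03,"wx":0,"wy":0,"wz":0,"grip":0},{"x":0,"y":0,"z":0.02,"wx":0,"wy":0,"wz":0,"grip":0},{"x":0,"y":0,"z":0.02,"wx":0,"wy":0,"wz":0,"grip":0},{"x":0,"y":0,"z":0,"wx":0,"wy":0,"wz":0,"grip":0}]'

```text
time_s: 14.75
eef_pos: [0.5265, -0.1553, 0.0713]
tcp_rot: [1.905, 2.488, 0.009]
contact_force: [0.1, 1.0, 0.5]
opening: 0.0453
```

```bash
python3 go.py .5228 -.1655 .008 14.9
```

```text
pos [ 0.5265 -0.1553  0.0713] F [0.1 1.  0.5] turn [0.52 0.17 0.21] shift(now axes) [-0.0087 -0.0068  0.0632] shift(target axes) [-0.0089 -0.0062  0.0633] tip tilt/yaw [ 0.03  0.55 -0.21] open 0.0453 t 14.75
```

>>> send_rows --plan '[{"x":-0.009,"y":-0.006,"z":0.01,"wx":0.5,"wy":0.2,"wz":0.2,"grip":0},{"x":0,"y":0,"z":0.02,"wx":0,"wy":0,"wz":0,"grip":0},{"x":0,"y":0,"z":0.01,"wx":0,"wy":0,"wz":0,"grip":0},{"x":0,"y":0,"z":0.005,"wx":0,"wy":0,"wz":0,"grip":0},{"x":0,"y":0,"z":0,"wx":0,"wy":0,"wz":0,"grip":0}]'

```text
time_s: 15.25
eef_pos: [0.5265, -0.1671, 0.0273]
tcp_rot: [1.908, 2.488, 0.002]
contact_force: [0.0, -0.2, 0.1]
opening: 0.0437
```

```bash
python3 go.py .5228 -.1655 .008 14.9
```

```text
pos [ 0.5265 -0.1671  0.0273] F [ 0.  -0.2  0.1] turn [0.26 0.23 0.13] shift(now axes) [ 0.0026 -0.0032  0.0193] shift(target axes) [ 0.0025 -0.0031  0.0193] tip tilt/yaw [ 0.15  0.31 -0.13] open 0.0437 t 15.25
```

>>> send_rows --plan '[{"x":0.002,"y":-0.003,"z":0.005,"wx":0,"wy":0,"wz":0,"grip":0},{"x":0,"y":0,"z":0.005,"wx":0,"wy":0,"wz":0,"grip":0},{"x":0,"y":0,"z":0.004,"wx":0,"wy":0,"wz":0,"grip":0},{"x":0,"y":0,"z":0.003,"wx":0,"wy":0,"wz":0,"grip":0}]'

```text
time_s: 15.65
eef_pos: [0.5243, -0.167, 0.0112]
tcp_rot: [1.906, 2.485, 0.003]
contact_force: [-0.4, 0.7, 1.2]
opening: 0.0437
```

>>> send_rows --plan '[{"x":0,"y":0,"z":0.002,"wx":0,"wy":0,"wz":0,"grip":0}]'

```text
time_s: 15.75
eef_pos: [0.5244, -0.167, 0.009]
tcp_rot: [1.906, 2.485, 0.003]
contact_force: [0.6, 0.6, 0.5]
opening: 0.0437
```

>>> send_rows --plan '[{"x":0,"y":0,"z":0.0015,"wx":0,"wy":0,"wz":0,"grip":0}]'

```text
time_s: 15.85
eef_pos: [0.5244, -0.167, 0.0073]
tcp_rot: [1.906, 2.485, 0.003]
contact_force: [0.4, -0.0, 0.4]
opening: 0.0438
```

>>> send_rows --plan '[{"x":0,"y":0,"z":0.002,"wx":0,"wy":0,"wz":0,"grip":0},{"x":0,"y":0,"z":0,"wx":0,"wy":0,"wz":0,"grip":1},{"x":0,"y":0,"z":0,"wx":0,"wy":0,"wz":0,"grip":1},{"x":0,"y":0,"z":0,"wx":0,"wy":0,"wz":0,"grip":1},{"x":0,"y":0,"z":0,"wx":0,"wy":0,"wz":0,"grip":1},{"x":0,"y":0,"z":0,"wx":0,"wy":0,"wz":0,"grip":1},{"x":0,"y":0,"z":0,"wx":0,"wy":0,"wz":0,"grip":1},{"x":0,"y":0,"z":0,"wx":0,"wy":0,"wz":0,"grip":1}]'

```text
time_s: 16.65
eef_pos: [0.524, -0.167, 0.0052]
tcp_rot: [1.906, 2.485, 0.002]
contact_force: [0.3, -0.3, -1.7]
opening: 0.0136
```

The grip holds at 13.6 mm on the rib. Lifting.

>>> send_rows --plan '[{"x":0,"y":0,"z":-0.005,"wx":0,"wy":0,"wz":0,"grip":1},{"x":0,"y":0,"z":-0.015,"wx":0,"wy":0,"wz":0,"grip":1},{"x":0,"y":0,"z":-0.025,"wx":0,"wy":0,"wz":0,"grip":1},{"x":0,"y":0,"z":-0.03,"wx":0,"wy":0,"wz":0,"grip":1},{"x":0,"y":0,"z":-0.03,"wx":0,"wy":0,"wz":0,"grip":1},{"x":0,"y":0,"z":-0.03,"wx":0,"wy":0,"wz":0,"grip":1},{"x":0,"y":0,"z":-0.02,"wx":0,"wy":0,"wz":0,"grip":1},{"x":0,"y":0,"z":0,"wx":0,"wy":0,"wz":0,"grip":1}]'

```text
time_s: 17.45
eef_pos: [0.5204, -0.1643, 0.1639]
tcp_rot: [1.911, 2.492, 0.002]
contact_force: [0.6, -0.4, -3.5]
opening: 0.0136
```

```bash
python3 go.py .519 .184 .155 -13.9; python3 - <<'E'
from h import *
# box pose from w2 (near view): need pose then; use collars seen there with recorded pose
s=dict(eef_pos=np.array([.507,.1384,.1219]),tcp_rot=np.array([2.223,2.217,.002]))
C=cam("wrist",s); i=cv2.imread("pics/w2.png"); g=i.max(axis=2)
m=(g<75).astype(np.uint8); m[243:]=0; m[:,:200]=0; m[:,400:]=0
n,l,st,c=cv2.connectedComponentsWithStats(m)
for k in range(1,n):
    if st[k,4]>300: print("collar",st[k],c[k].round(1),ray(C,c[k],.066).round(4))
hsv=cv2.cvtColor(i,cv2.COLOR_BGR2HSV)
b=(hsv[:,:,1]<80).astype(np.uint8); b[241:]=0;b[:,:205]=0;b[:,385:]=0
cc=max(cv2.findContours(b,0,2)[0],key=cv2.contourArea)
h=cv2.approxPolyDP(cc,4,True).reshape(-1,2); print(np.c_[h,ray(C,h,.048)[:,:2].round(4)])
E
```

```text
pos [ 0.5204 -0.1643  0.1639] F [ 0.6 -0.4 -3.5] turn [ 1.100e-01 -1.000e-02  2.892e+01] shift(now axes) [0.3368 0.0889 0.009 ] shift(target axes) [ 0.3378 -0.085   0.0089] tip tilt/yaw [ 2.000e-02  1.000e-01 -2.892e+01] open 0.0136 t 17.45
collar [ 286   77   51   53 2122] [310.6 102.5] [[0.5291 0.2329 0.066 ]]
collar [ 271  141   49   49 1865] [295.2 164.8] [[0.5174 0.1847 0.066 ]]
collar [ 258  199   47   44 1633] [281.  221.2] [[0.5057 0.1371 0.066 ]]
[[2.640e+02 3.200e+01 4.928e-01 2.888e-01]
 [2.210e+02 2.400e+02 4.496e-01 1.135e-01]
 [3.320e+02 2.400e+02 5.530e-01 1.131e-01]
 [3.800e+02 6.300e+01 5.870e-01 2.659e-01]]
```

The wrist view puts the box centre at (0.5174, 0.1848), yaw -13.7°. I'll carry the cover to above the box.

>>> send_rows --plan '[{"x":0.042,"y":0.011,"z":0,"wx":0,"wy":0,"wz":7.2,"grip":1},{"x":0.042,"y":0.006,"z":0,"wx":0,"wy":0,"wz":7.2,"grip":1},{"x":0.043,"y":0,"z":0,"wx":0,"wy":0,"wz":7.2,"grip":1},{"x":0.043,"y":-0.005,"z":0,"wx":0,"wy":0,"wz":7.1,"grip":1},{"x":0.042,"y":-0.01,"z":0,"wx":0,"wy":0,"wz":0,"grip":1},{"x":0.042,"y":-0.01,"z":0,"wx":0,"wy":0,"wz":0,"grip":1},{"x":0.02,"y":-0.005,"z":0,"wx":0,"wy":0,"wz":0,"grip":1},{"x":0,"y":0,"z":0,"wx":0,"wy":0,"wz":0,"grip":1}]'

```text
time_s: 18.25
eef_pos: [0.519, 0.123, 0.1542]
tcp_rot: [-2.492, -1.904, 0.011]
contact_force: [-0.1, -0.2, -3.2]
opening: 0.0135
```

```bash
python3 go.py .5174 .1848 .155 -13.7
```

```text
pos [0.519  0.123  0.1542] F [-0.1 -0.2 -3.2] turn [-0.5   0.11 -1.54] shift(now axes) [ 0.0592 -0.0178 -0.0007] shift(target axes) [ 0.0596 -0.0162 -0.0008] tip tilt/yaw [-0.01 -0.51  1.54] open 0.0135 t 18.25
```

```bash
python3 look.py w6; python3 - <<'E'
from h import *
s=arm.state(); C=cam("wrist",s); i=cv2.imread("pics/w6.png"); hsv=cv2.cvtColor(i,cv2.COLOR_BGR2HSV)
m0=(hsv[:,:,1]<85).astype(np.uint8)
for r in range(0,245,20): print(r,[tuple(i[r,c].tolist()) for c in (230,260,283,310,340)])
ztop=s["eef_pos"][2]+.0275-.0047
R=Ro.from_rotvec(s["tcp_rot"])
print("pred cover front corners",proj(C,R.apply([[.091,-.044,-.0228],[.091,.044,-.0228]])+s["eef_pos"]))
E
```

```text
[0.519  0.123  0.1542] [-0.14 -0.23 -3.17] 0.013476991757644387 18.25
0 [(96, 137, 178), (98, 149, 188), (95, 140, 181), (93, 133, 171), (97, 143, 182)]
20 [(88, 130, 164), (95, 140, 181), (96, 142, 182), (81, 125, 160), (86, 124, 161)]
40 [(110, 106, 98), (124, 112, 103), (126, 115, 106), (127, 115, 105), (82, 122, 157)]
60 [(127, 120, 107), (131, 119, 111), (130, 118, 108), (124, 114, 105), (87, 128, 162)]
80 [(125, 116, 108), (37, 37, 37), (62, 61, 54), (132, 121, 110), (91, 130, 167)]
100 [(176, 164, 158), (180, 165, 160), (179, 165, 157), (181, 167, 160), (185, 168, 161)]
120 [(172, 164, 155), (178, 166, 158), (174, 164, 153), (181, 170, 161), (184, 169, 162)]
140 [(175, 167, 158), (180, 168, 159), (175, 164, 156), (178, 166, 160), (183, 170, 165)]
160 [(174, 164, 156), (177, 169, 161), (175, 160, 156), (175, 161, 155), (183, 169, 161)]
180 [(179, 166, 158), (171, 162, 154), (173, 161, 154), (179, 168, 157), (177, 166, 158)]
200 [(169, 162, 156), (173, 160, 154), (14, 2, 12), (173, 164, 154), (172, 162, 155)]
220 [(173, 168, 162), (169, 158, 153), (36, 38, 39), (167, 158, 150), (173, 164, 157)]
240 [(173, 165, 161), (145, 139, 134), (37, 33, 39), (160, 157, 148), (169, 161, 156)]
pred cover front corners [[199.8461826   96.57779849]
 [366.91201433  96.49642874]]
```

View pics/w6.png

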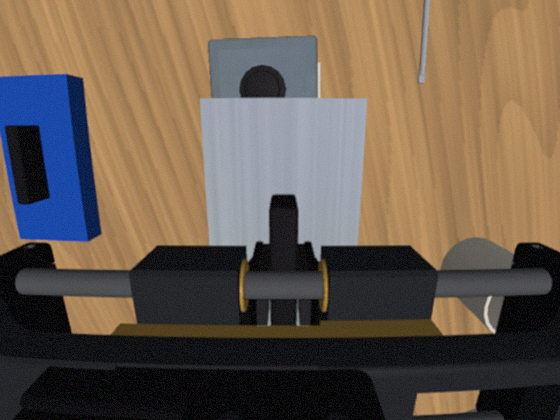

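The wrist picture shows the cover level in the hand, its front corners at (202,98) and (366,98), within about 2 px of prediction. The box's far end is at (210,40)-(317,37). I'll refine the box centre from it.

```bash
python3 - <<'E'
from h import *
s=arm.state(); C=cam("wrist",s); i=cv2.imread("pics/w6.png").astype(int)
# box: blue >= red-ish (grey) vs wood (red >> blue)
g=(i[:,:,2]-i[:,:,0]<15)
# far edge: first grey row for columns 220..310 ; left edge per row 50..90
E=np.array([[c,np.argmax(g[20:80,c])+20-.5] for c in range(222,308)])
L=np.array([[np.argmax(g[r,190:240])+190-.5,r] for r in range(48,92)])
def line(p): 
    q=cv2.fitLine(p.astype(np.float32),cv2.DIST_HUBER,0,.01,.01).ravel(); return q
e=ray(C,E,.048)[:,:2]*1000; l=ray(C,L,.048)[:,:2]*1000
qe,ql=line(e),line(l)
print("end yaw",np.degrees(np.arctan2(qe[1]/qe[0],1)),"left yaw",np.degrees(np.arctan(-ql[0]/ql[1])))
a=np.radians(-13.7); ux=np.array([np.cos(a),np.sin(a)]); uy=np.array([-np.sin(a),np.cos(a)])
k=np.array([[e.mean(0)@uy-98],[l.mean(0)@ux+50]]).ravel()
print("centre from edges",uy*k[0]+ux*k[1])
d=(i.max(axis=2)<75); d[:60]=0; d[97:]=0; d[:,:235]=0; d[:,295:]=0
ys,xs=np.where(d); top=ray(C,[[xs[ys==ys.min()].mean(),ys.min()-.5]],.066)[0,:2]*1000
w=[(xs[ys==r].min()+xs[ys==r].max())/2 for r in range(82,95)]
col=ray(C,[[np.mean(w),88]],.066)[0,:2]*1000
print("collar: along",top@uy-20.5-50,"across",col@ux,"| prior along",np.array([517.4,184.8])@uy,"across",np.array([517.4,184.8])@ux,"| edges",k)
E
```

```text
end yaw -13.934157 left yaw -14.258714
centre from edges [517.84045293 181.39607508]
collar: along 299.7413893322165 across 458.9669705775008 | prior along 302.0823341499161 across 458.91182529385577 | edges [298.87956994 460.14592622]
```

Estimates agree to about 2 mm. The placing target is (0.5178, 0.1824) at yaw -13.9°. The cover should be seated at a reading of about 53.2, and its edge meets the deck top at about 65.

>>> send_rows --plan '[{"x":0.029,"y":-0.008,"z":0,"wx":-0.5,"wy":0.1,"wz":-1.3,"grip":1},{"x":0.029,"y":-0.008,"z":0.01,"wx":0,"wy":0,"wz":0,"grip":1},{"x":0,"y":0,"z":0.02,"wx":0,"wy":0,"wz":0,"grip":1},{"x":0,"y":0,"z":0.02,"wx":0,"wy":0,"wz":0,"grip":1},{"x":0,"y":0,"z":0.01,"wx":0,"wy":0,"wz":0,"grip":1},{"x":0,"y":0,"z":0,"wx":0,"wy":0,"wz":0,"grip":1}]'

```text
time_s: 18.9
eef_pos: [0.5173, 0.1765, 0.0881]
tcp_rot: [2.48, 1.928, -0.011]
contact_force: [-0.3, 0.6, -2.4]
opening: 0.0138
```

```bash
python3 go.py .5178 .1824 .070 -13.9
```

```text
pos [0.5173 0.1765 0.0881] F [-0.3  0.6 -2.4] turn [-0.24  0.34 -0.39] shift(now axes) [ 0.006  -0.0009  0.0181] shift(target axes) [ 0.0059 -0.0009  0.0181] tip tilt/yaw [ 0.27 -0.31  0.39] open 0.0138 t 18.9
```

>>> send_rows --plan '[{"x":0.006,"y":-0.001,"z":0.003,"wx":-0.2,"wy":0.3,"wz":-0.4,"grip":1},{"x":0,"y":0,"z":0.004,"wx":0,"wy":0,"wz":0,"grip":1},{"x":0,"y":0,"z":0.003,"wx":0,"wy":0,"wz":0,"grip":1},{"x":0,"y":0,"z":0,"wx":0,"wy":0,"wz":0,"grip":1}]'

```text
time_s: 19.3
eef_pos: [0.5196, 0.1811, 0.0788]
tcp_rot: [2.475, 1.933, 0.003]
contact_force: [-0.6, 0.4, -2.4]
opening: 0.0137
```

```bash
python3 go.py .5178 .1824 .070 -13.9
```

```text
pos [0.5196 0.1811 0.0788] F [-0.6  0.4 -2.4] turn [ 0.13 -0.02 -0.12] shift(now axes) [ 0.0008 -0.0021  0.0087] shift(target axes) [ 0.0008 -0.0021  0.0088] tip tilt/yaw [0.01 0.13 0.12] open 0.0137 t 19.3
```

>>> send_rows --plan '[{"x":0.001,"y":-0.002,"z":0.003,"wx":0,"wy":0,"wz":0,"grip":1},{"x":0,"y":0,"z":0.003,"wx":0,"wy":0,"wz":0,"grip":1},{"x":0,"y":0,"z":0.002,"wx":0,"wy":0,"wz":0,"grip":1},{"x":0,"y":0,"z":0,"wx":0,"wy":0,"wz":0,"grip":1}]'

```text
time_s: 19.7
eef_pos: [0.5185, 0.1829, 0.0711]
tcp_rot: [2.473, 1.933, 0.006]
contact_force: [-0.2, 1.0, -2.6]
opening: 0.0138
```

```bash
python3 go.py .5178 .1824 .064 -13.9
```

```text
pos [0.5185 0.1829 0.0711] F [-0.2  1.  -2.6] turn [ 0.25 -0.07 -0.1 ] shift(now axes) [-0.0007 -0.0006  0.0071] shift(target axes) [-0.0007 -0.0006  0.0071] tip tilt/yaw [-0.01  0.26  0.1 ] open 0.0138 t 19.7
```

>>> send_rows --plan '[{"x":-0.0005,"y":-0.0005,"z":0.002,"wx":0,"wy":0,"wz":0,"grip":1},{"x":0,"y":0,"z":0.002,"wx":0,"wy":0,"wz":0,"grip":1}]'

```text
time_s: 19.9
eef_pos: [0.5182, 0.1826, 0.0671]
tcp_rot: [2.473, 1.932, 0.007]
contact_force: [0.1, 0.5, -3.2]
opening: 0.0138
```

>>> send_rows --plan '[{"x":0,"y":0,"z":0.002,"wx":0,"wy":0,"wz":0,"grip":1}]'

```text
time_s: 20.0
eef_pos: [0.5182, 0.1826, 0.065]
tcp_rot: [2.473, 1.932, 0.007]
contact_force: [0.5, 0.8, -2.8]
opening: 0.0138
```

>>> send_rows --plan '[{"x":0,"y":0,"z":0.001,"wx":0,"wy":0,"wz":0,"grip":1}]'

```text
time_s: 20.1
eef_pos: [0.5181, 0.1826, 0.0637]
tcp_rot: [2.473, 1.932, 0.006]
contact_force: [0.2, -1.3, -2.8]
opening: 0.0137
```

>>> send_rows --plan '[{"x":0,"y":0,"z":0.001,"wx":0,"wy":0,"wz":0,"grip":1}]'

```text
time_s: 20.2
eef_pos: [0.5182, 0.1826, 0.0626]
tcp_rot: [2.473, 1.933, 0.006]
contact_force: [-0.6, -0.1, -2.4]
opening: 0.0137
```

The cover is already past the deck top with no contact. Continuing down.

>>> send_rows --plan '[{"x":0,"y":0,"z":0.0015,"wx":0,"wy":0,"wz":0,"grip":1}]'

```text
time_s: 20.3
eef_pos: [0.5182, 0.1826, 0.061]
tcp_rot: [2.473, 1.932, 0.007]
contact_force: [0.5, -0.5, -2.0]
opening: 0.0139
```

>>> send_rows --plan '[{"x":0,"y":0,"z":0.002,"wx":0,"wy":0,"wz":0,"grip":1}]'

```text
time_s: 20.4
eef_pos: [0.5184, 0.1826, 0.0589]
tcp_rot: [2.473, 1.932, 0.007]
contact_force: [-0.2, -0.3, -2.4]
opening: 0.0137
```

>>> send_rows --plan '[{"x":0,"y":0,"z":0.002,"wx":0,"wy":0,"wz":0,"grip":1}]'

```text
time_s: 20.5
eef_pos: [0.5184, 0.1826, 0.0568]
tcp_rot: [2.473, 1.932, 0.007]
contact_force: [1.2, -0.2, -2.6]
opening: 0.0138
```

>>> send_rows --plan '[{"x":0,"y":0,"z":0.001,"wx":0,"wy":0,"wz":0,"grip":1}]'

```text
time_s: 20.6
eef_pos: [0.5183, 0.1826, 0.0555]
tcp_rot: [2.473, 1.932, 0.007]
contact_force: [0.9, -0.0, -2.7]
opening: 0.0141
```

>>> send_rows --plan '[{"x":0,"y":0,"z":0.001,"wx":0,"wy":0,"wz":0,"grip":1}]'

```text
time_s: 20.7
eef_pos: [0.5183, 0.1826, 0.0544]
tcp_rot: [2.473, 1.932, 0.007]
contact_force: [0.3, 0.6, -2.4]
opening: 0.014
```

>>> send_rows --plan '[{"x":0,"y":0,"z":0.001,"wx":0,"wy":0,"wz":0,"grip":1}]'

```text
time_s: 20.8
eef_pos: [0.5185, 0.1826, 0.0534]
tcp_rot: [2.473, 1.932, 0.007]
contact_force: [-0.2, -0.1, 0.2]
opening: 0.0136
```

>>> send_rows --plan '[{"x":0,"y":0,"z":0.0007,"wx":0,"wy":0,"wz":0,"grip":1}]'

```text
time_s: 20.9
eef_pos: [0.5186, 0.1828, 0.053]
tcp_rot: [2.473, 1.932, 0.007]
contact_force: [-1.9, 1.6, 5.8]
opening: 0.0138
```

The cover seated at 53.2–53.0, as predicted. Releasing and retreating straight up.

>>> send_rows --plan '[{"x":0,"y":0,"z":0,"wx":0,"wy":0,"wz":0,"grip":0},{"x":0,"y":0,"z":0,"wx":0,"wy":0,"wz":0,"grip":0},{"x":0,"y":0,"z":0,"wx":0,"wy":0,"wz":0,"grip":0},{"x":0,"y":0,"z":0,"wx":0,"wy":0,"wz":0,"grip":0},{"x":0,"y":0,"z":0,"wx":0,"wy":0,"wz":0,"grip":0}]'

```text
time_s: 21.4
eef_pos: [0.5202, 0.1829, 0.0542]
tcp_rot: [2.471, 1.931, 0.013]
contact_force: [0.4, -0.1, -0.2]
opening: 0.0414
```

>>> send_rows --plan '[{"x":0,"y":0,"z":-0.005,"wx":0,"wy":0,"wz":0,"grip":0},{"x":0,"y":0,"z":-0.015,"wx":0,"wy":0,"wz":0,"grip":0},{"x":0,"y":0,"z":-0.03,"wx":0,"wy":0,"wz":0,"grip":0},{"x":0,"y":0,"z":-0.04,"wx":0,"wy":0,"wz":0,"grip":0},{"x":-0.04,"y":0,"z":-0.04,"wx":0,"wy":0,"wz":0,"grip":0},{"x":-0.045,"y":0,"z":-0.02,"wx":0,"wy":0,"wz":0,"grip":0},{"x":0,"y":0,"z":0,"wx":0,"wy":0,"wz":0,"grip":0}]'

```text
time_s: 22.1
eef_pos: [0.4998, 0.1032, 0.2054]
tcp_rot: [2.467, 1.934, 0.01]
contact_force: [1.0, 0.2, -0.4]
opening: 0.0435
```

```bash
python3 look.py w7; python3 - <<'E'
from h import *
i=get_image("side"); b=get_image("scene")
f=lambda i,x,y:cv2.resize(i[y:y+100,x:x+80],None,fx=5,fy=5,interpolation=cv2.INTER_CUBIC)
cv2.imwrite("pics/fin.png",np.hstack([f(i,210,110),f(b,280,230)])[:,:,::-1])
C=cam("wrist"); w=cv2.imread("pics/w7.png"); h=cv2.cvtColor(w,cv2.COLOR_BGR2HSV)
m=((h[:,:,1]<60)&(h[:,:,2]>145)).astype(np.uint8); m[240:]=0
c=max(cv2.findContours(m,0,2)[0],key=cv2.contourArea).reshape(-1,2)
for z in(.076,.082):
    q=cv2.minAreaRect((ray(C,c,z)[:,:2]*1000).astype(np.float32)); print(z,np.round(q[0],1),np.round(q[1],1),round(q[2],2))
E
```

```text
[0.4998 0.1032 0.2054] [ 1.03  0.18 -0.4 ] 0.04348759951397743 22.1
0.076 [517.3 185.3] [180.7  90.5] 76.06
0.082 [517.3 185.1] [177.2  88.8] 76.06
```

The cover sits at (0.517, 0.185), yaw -13.9°. Its size matches best at a top height of 76 mm, so it is seated on the shoulder. The arm is clear, so I'm handing in.

```bash
python3 -c "
from rig import arm
print(arm.finish_job())"
```

```text
the job is handed in; nothing more can be done
None
```

All three buttons are locked in, and the steel cover is down on the box's shoulder and released. The job was handed in at about 22 s of the 64 s allowed.

- **Buttons:** By touch, the near and middle buttons stood out and the far one was already locked: it was rigid and 4.4 mm lower. I clicked only the near and middle ones, with readings up to about 10 N. Afterwards, with the tip held at the height where an out button would push back, neither gave any force. The far button was only touched, at about 4 N. It read the same on two steps and did not give.
- **Cover:** It slid past the deck with no contact and met the shoulder at a reading of 53.2 mm, as predicted. A last wrist measurement, after letting go, put it at the box's centre (within about 3 mm) and yaw, with its top at about 76 mm. The arm was clear and touching nothing at hand-in.
- **Bystanders:** I never touched the mug, screwdriver or drive.

**Disagreements and gaps:**
- The finger tips were about 27.5 mm higher than the reported TCP, so I took heights from contact instead.
- The side camera placed the buttons about 8 mm off from the other two views.
- I could not view a final picture because the 12-picture limit was reached, so the last checks are numbers only.

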